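# Index the mitre box table to the marked hole

### The job

The turning table of the blue mitre box is latched in the middle hole of its index ring. With a fingertip press the yellow spring plunger at the end of the table's arm down, and keeping it pressed push the arm round to the next hole, the one with the red marker; then let the plunger spring fully up so that its pin latches in that hole, and move clear. Leave the batten, the tape measure and the glue bottle lying where they are: nothing is to be picked up.

Things in the scene. Friction and masses are not known exactly. Their poses are not given: they have to be found in the camera images.
- mitre_base: Fixed mitre box: blue casting on plywood. Origin on the turning table's vertical pivot axis, at bench height; its -x axis points along the arm in the middle hole. Bed top 60 mm up, blue fence to 105 mm up behind the pivot (+x). Two pairs of steel posts, tops 158 mm up, stand on the turning table 52 mm before (on the arm's side) and 68 mm behind the pivot.
- index_ring: Fixed flat steel arc under the arm; same origin and axes as mitre_base. Top 45 mm above the bench, radii 112 to 163 mm. Five through holes at radius 150 mm, 22.5 degrees apart: at table angles -0.785, -0.393, 0, 0.393, 0.785 rad. The plunger's brass pin sits in the hole from below.
- turntable (a joint): Angle of the turning table, rad: 0 in the middle hole (every start), positive anticlockwise from above, stops at +-0.80. At angle a the arm points from the pivot along (-cos a, -sin a) in mitre_base's x, y. Unlatched, light friction (0.12 N m, under 1.5 N at the plunger) holds it where it is left; latched it has some 0.006 rad of play either way.
- plunger (a joint): How far the plunger is pressed, m: 0 fully up (latched), 0.016 at the stop; the pin is clear of the ring from about 0.012. The spring takes 3 N to start, 8 N at the stop. Let go between holes, the pin rubs under the ring and the plunger stays down at about 0.012; it springs up by itself once the table comes within about 0.02 rad of a hole.
- plunger_top (a point): Centre of the flat top of the plunger's yellow round cap (34 mm diameter, 13 mm thick), on the arm 180 mm from the pivot, 96 mm above the bench when up. It goes with the arm and sinks as it is pressed. Space above is free. Shut fingers between the two ears can press it and push the arm round, by rubbing on the cap or by pushing an ear.
- ear_a (a point): Centre of the top of one blue upright ear on the arm, beside the cap on the side of positive turntable angles; 118 mm above the bench, 8 mm thick along the turning direction, 30 mm long radially, 180 mm from the pivot. The clear gap between the two ears is 64 mm, with the cap in the middle.
- ear_b (a point): The same for the ear on the side of negative turntable angles.
- pointer (a point): Point on the arm's centreline 127 mm from the pivot, 56 mm above the bench; it lies straight over the red marker when the table is in the marked hole.
- marker_red: Flat red disc, 20 mm diameter, 3 mm thick, fixed on the index ring at radius 127 mm, beside the hole to go to (either the next one at +0.393 or the one at -0.393 rad). Origin at the centre of its underside, 45 mm above the bench.
- marker_white: The same disc in white, beside the hole on the other side, which is the wrong one.
- batten: Loose dark wooden batten, 36 x 360 x 18 mm (x, y, z), lying across the bed before the fence. Origin at the centre of its underside. Leave alone.
- tape_measure: Loose yellow tape measure, 72 x 36 x 64 mm, standing on the bench between robot and mitre box, to one side. Origin at the centre of its underside. Leave alone.
- glue_bottle: Loose white glue bottle with red cap, 56 mm diameter, 125 mm high, on the bench to the other side. Origin at the centre of its underside. Leave alone.

How it is judged (in metres and radians):
On the way, in this order (a step that is already met when the one before it is completed fails the run):
1. the plunger is pressed in (value of joint plunger above 0.011 m), for 0.1 s.
2. the table has left the middle hole with the plunger in (value of joint plunger above 0.009 m and (value of joint turntable above 0.1 rad or value of joint turntable below -0.1 rad)), for 0.1 s.
3. the plunger has sprung up in the hole beside the red marker (value of joint plunger below 0.002 m and horizontal distance between pointer and marker_red below 0.006 m), for 0.2 s.
At the end, for the whole second after the job is handed in: The pointer lies over the red marker (within 6 mm seen from above), the plunger is fully up (within 2 mm), the table is at rest, and the batten, tape measure and glue bottle lie within 20 mm of where they were, the bottle upright (all of step 3 and velocity of joint turntable between -0.05 and 0.05 rad/s and distance of each of batten, tape_measure, glue_bottle from where it was at the start of the episode below 0.02 m and angle between glue_bottle's own z axis and vertical below 0.2 rad); the robot touches nothing.
It fails at once if the batten is lifted or moved by more than 20 mm (distance of batten from where it was at the start of the episode above 0.02 m).
It fails at once if the tape measure is lifted or moved by more than 20 mm (distance of tape_measure from where it was at the start of the episode above 0.02 m).
It fails at once if the glue bottle is lifted, moved by more than 20 mm or tipped (distance of glue_bottle from where it was at the start of the episode above 0.02 m or angle between glue_bottle's own z axis and vertical above 0.5 rad).
It also fails if it takes over 35 s, if anything falls off the work surface, if the arm or the gripper's body presses on something with over 40 N, if the wrist force passes 120 N, or if a joint passes its speed limit or range.

### The arm

A 6-joint arm with a two-finger parallel gripper is mounted at the origin on the work surface. World frame = base frame: x ahead of the robot, y to its left, z up, the work surface at z = 0. Lengths are in m, angles in degrees, forces in N, time in s.
With the tool pointing down it reaches from about 0.35 to 0.875 m from the base axis. Payload 4.2 kg.
Tool frame: the origin (TCP) lies midway between the tips of the shut fingers; the grasp point (between the pads) lies 19 mm behind it; z points along the fingers, y is the line along which they close (so a half turn about z gives the same grasp; the last joint's range is limited). The gripper opens to 87 mm and grips with 3 to 60 N. Pads are 19 mm wide; open, the fingers measure 117 mm over their backs; the gripper's body (75 mm by 190 mm) begins 51 mm behind the grasp point.
Start: joints at [-56.746, 22.042, 0.453, 0, -68.411, -14.817], TCP at [0.198, -0.593, 0.223] pointing down, gripper open.
Joint ranges: [-179.83, 179.83], [-69.29, 118.12], [-61.27, 80.66], [-181.25, 117.63], [-171.15, -9.14], [-177.46, 177.46]. Speed limits (degrees/s): [159.86, 159.86, 180, 180, 180, 180].

### API

Orientations are given as a 3x3 rotation matrix whose columns are the frame's x, y, z axes.
In Python, from station import sense, capture, finish_job, silhouettes, landmark_of gives the robot as it stands.
- The arm moves only by the tool step_arm, never from a script. Its arguments are lists of equal length, an entry for each row: "linear": the shift along the tool's x, y, z in mm, a list of three; "delta_rot": the turn, a rotation vector about the tool's x, y, z in rad, a list of three; "grip": the finger opening in mm, from 0 to 87. A call has 1 to 10 rows; each row shifts and turns the commanded pose from where the row before left it, along the tool's axes as they then stand; what a row does not reach is not made up. A row lasts 1/8 s, in which the tool goes at most 62.5 mm and 10.7 degrees, less where a joint would pass 70% of its speed; a pose out of reach is approached as far as the arm can. A call with a gripper value outside its range is refused whole. The fingers move at their own pace and stop on an object; the grip force is fixed at half the most. Time passes only in rows, so rows that do not move let the fingers close. It gives the time, the measured TCP pose, the force, the opening and the grip force at its end, in the units of the state.
- sense(): the state, without advancing time (a new reading comes with each control period).
- capture(name): name is "scene" or "top" or "wrist"; returns a dict with "img" (480x640x3 uint8, red, green, blue), "fx", "fy", "cx", "cy" (pixels), "world_to_cam" (4x4, takes a point from world to camera coordinates); the wrist camera has in their place "mount" (4x4, takes a point from camera to tool coordinates, whose origin is the TCP and whose axes are the flange's). Camera axes: x right, y up, looking along -z (the intrinsics and any distortion apply to the point x, -y, -z); pixel columns grow to the right and rows downward; lengths in m; the calibration is good to about 2 mm. A picture is of the moment at which its call begins: read the wrist's pose just before it. There is no depth.
- finish_job(): hands the job in; it is judged then, once.
Trained networks look in the newest picture that a camera, given by its name, has taken for a name from the list of things; names that differ only in an ending like _2 or _b are one class to them, and where a whole thing is asked for, a point or a joint stands for the part that bears it (a point fixed in the world has none). Each returns a list of dicts, best first, with "score" (0 to 1); they miss things now and then, are a little off and sometimes report something else, mostly with a low value. They report only what shows in the picture. A call takes as long as a camera call.
- silhouettes(camera, label): "mask" (480x640 bool, what is visible of it) and "point" ([column, row] in pixels, amid what is visible of it).
- landmark_of(camera, label): "point" ([column, row] in pixels: a listed point, or the origin of a listed thing).
The state is a dict: "time_s": time; "joints": joint angles; "joint_velocities": joint speeds; "effort": joint torques, N m; "tcp_pos": TCP position; "ee_rot": TCP orientation; "wrist_force": force on the tool from outside, world axes, zero at the start; "moment": the same for the moment, N m; "gripper_width": opening from 0.0 (shut) to 1.0 (fully open); "gripper_force": force on a finger pad.
Only numpy, scipy, OpenCV 4.12 (cv2) and the standard library are available. Lean on these libraries where they do the work, as an engineer would, in place of code of your own. Each camera call takes 0.05 s, during which the arm holds its last target. There are 200 camera calls.

## Working session

There is one attempt and no reset: what is moved stays moved. The work goes in short steps, Python scripts to look and compute and a tool call to move; the robot and the scene stay as the last step left them, time stands still between calls to the robot, and variables do not carry over. Pictures are saved under pics/ and viewed, at most 10 in all, crops included, and the job is handed in when it is done.

Besides the shell and the picture viewer there is one more tool, called after ">>>" as name(argument=value, ...), one argument or row to a line, values as JSON. step_arm: Moves the arm, as the interface text tells. Its arguments: {"type":"object","properties":{"linear":{"type":"array"},"delta_rot":{"type":"array"},"grip":{"type":"array"}},"required":["linear","delta_rot","grip"]}

```bash
mkdir -p pics; cat > h.py <<'E'
import numpy as np, cv2
from station import *
def ray(c,p):
    M=np.linalg.inv(c["world_to_cam"]); d=np.array([(p[0]-c["cx"])/c["fx"],-(p[1]-c["cy"])/c["fy"],-1])
    return M[:3,3],M[:3,:3]@d
def atz(c,p,z):
    o,d=ray(c,p); return o+d*(z-o[2])/d[2]
E
python3 - <<'E'
from h import *
s=sense();print(s["time_s"],s["tcp_pos"],s["ee_rot"],s["wrist_force"])
Z=dict(plunger_top=.096,ear_a=.118,ear_b=.118,pointer=.056,marker_red=.046,marker_white=.046,mitre_base=0,tape_measure=0,glue_bottle=0,batten=.06)
for n in ["top","scene"]:
    c=capture(n);cv2.imwrite(f"pics/{n}0.png",c["img"][:,:,::-1]); print(n,[k for k in c])
    for l,z in Z.items():
        for r in landmark_of(n,l)[:2]: print(l,round(r["score"],2),np.round(r["point"]),np.round(atz(c,r["point"],z),3))
E
```

```text
0.0 [ 0.19749304 -0.5923461   0.22146975] [[-9.48727779e-01 -3.16093333e-01 -7.78188049e-04]
 [-3.16094276e-01  9.48725617e-01  2.02773927e-03]
 [ 9.73320730e-05  2.16975336e-03 -9.99997641e-01]] [0.09002819 0.69125793 0.37622204]
top ['img', 'fx', 'fy', 'cx', 'cy', 'world_to_cam']
ear_a 0.84 [256. 248.] [0.54  0.096 0.118]
ear_a 0.76 [291. 238.] [0.547 0.03  0.118]
ear_b 0.84 [256. 248.] [0.54  0.096 0.118]
ear_b 0.76 [291. 238.] [0.547 0.03  0.118]
pointer 0.79 [270. 224.] [0.595 0.067 0.056]
marker_red 0.49 [292. 210.] [0.618 0.02  0.046]
marker_white 0.63 [242. 230.] [0.597 0.125 0.046]
mitre_base 0.9 [251. 173.] [0.73  0.092 0.   ]
tape_measure 0.86 [472. 305.] [ 0.368 -0.303  0.   ]
tape_measure 0.22 [254. 175.] [0.724 0.087 0.   ]
glue_bottle 0.88 [167. 361.] [0.373 0.317 0.   ]
batten 0.71 [246. 162.] [0.731 0.094 0.06 ]
scene ['img', 'fx', 'fy', 'cx', 'cy', 'world_to_cam']
plunger_top 0.64 [334. 239.] [0.539 0.071 0.096]
ear_a 0.97 [348. 231.] [0.539 0.101 0.118]
ear_a 0.7 [320. 237.] [0.551 0.037 0.118]
ear_b 0.97 [348. 231.] [0.539 0.101 0.118]
ear_b 0.7 [320. 237.] [0.551 0.037 0.118]
pointer 0.9 [338. 269.] [0.592 0.07  0.056]
marker_red 0.44 [322. 281.] [0.615 0.031 0.046]
marker_white 0.35 [361. 276.] [0.611 0.12  0.046]
mitre_base 0.71 [357. 328.] [0.717 0.089 0.   ]
tape_measure 0.64 [174. 239.] [ 0.369 -0.302  0.   ]
glue_bottle 0.66 [411. 214.] [0.364 0.321 0.   ]
glue_bottle 0.39 [322. 237.] [0.417 0.067 0.   ]
batten 0.74 [363. 314.] [0.731 0.094 0.06 ]
```

View pics/top0.png

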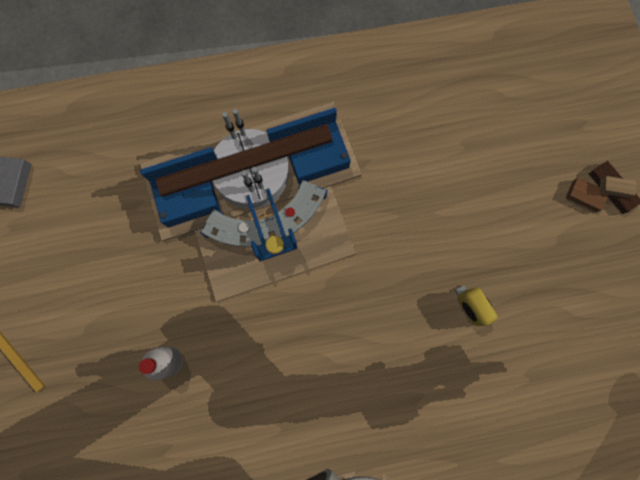

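View pics/scene0.png

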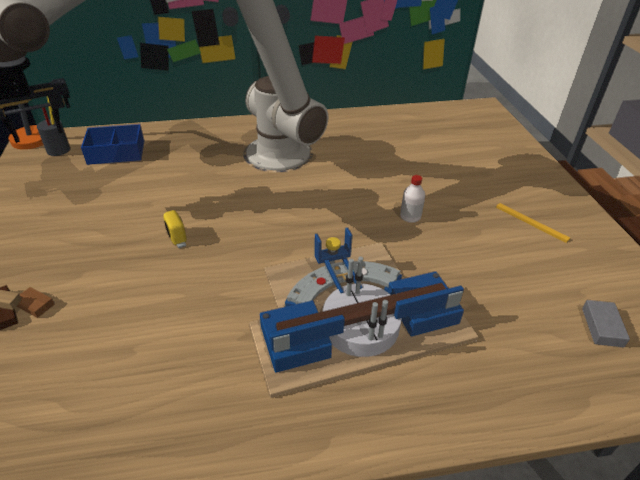

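The red marker (top view 290,212) is on the −y side of the arm, so the goal is +0.393. The cap is at (275,244) and the white marker at (243,228). Next I fit the base pose.

```bash
cat > fit.py <<'E'
from h import *
from scipy.optimize import least_squares
def col(img,lo,hi,p,r=14):
    h=cv2.cvtColor(img,cv2.COLOR_RGB2HSV);m=cv2.inRange(h,lo,hi);k=np.zeros_like(m);cv2.circle(k,p,r,255,-1)
    y,x=np.nonzero(m&k);return [x.mean(),y.mean()],len(x)
loc={"ear_a":(-.18,-.036,.118),"ear_b":(-.18,.036,.118),"pointer":(-.127,0,.056),"mitre_base":(0,0,0)}
f=.3927;loc["red"]=(-.127*np.cos(f),-.127*np.sin(f),.048);loc["white"]=(-.127*np.cos(f),.127*np.sin(f),.048);loc["cap"]=(-.18,0,.096)
obs=[]
pts={"top":dict(cap=(275,244),red=(290,212),ear_a=(291,238),ear_b=(256,248),pointer=(270,224),mitre_base=(251,173)),
"scene":dict(cap=(334,242),red=(321,281),ear_a=(320,237),ear_b=(348,231),pointer=(338,269),mitre_base=(357,328))}
cams={}
for n in pts:
    c=cams[n]=capture(n)
    q,k=col(c["img"],(22,120,90),(35,255,255),pts[n]["cap"]);print(n,"cap",q,k,atz(c,q,.093))
    pts[n]["cap"]=q
    q,k=col(c["img"],(0,140,80),(8,255,255),pts[n]["red"],9);print(n,"red",q,k,atz(c,q,.048));pts[n]["red"]=q
def proj(c,P):
    X=c["world_to_cam"]@np.append(P,1);return np.array([c["cx"]-c["fx"]*X[0]/X[2],c["cy"]+c["fy"]*X[1]/X[2]])
def W(p,l): 
    a,b=np.cos(p[2]),np.sin(p[2]);return np.array([p[0]+a*l[0]-b*l[1],p[1]+b*l[0]+a*l[1],l[2]])
K=[(n,k) for n in pts for k in pts[n]]
R=lambda p:np.concatenate([(proj(cams[n],W(p,loc[k]))-pts[n][k])*(.3 if k=="mitre_base" else 1) for n,k in K])
s=least_squares(R,[.72,.09,.15],loss="soft_l1");print(s.x)
for (n,k),r in zip(K,R(s.x).reshape(-1,2)):print(n,k,r.round(1))
for k in loc:print(k,W(s.x,loc[k]).round(4))
for a in (0,.1,.2,.3,.3927):print(a,W(s.x,(-.18*np.cos(a),-.18*np.sin(a),.096)).round(4))
E
python3 fit.py
```

```text
top cap [np.float64(274.08474576271186), np.float64(244.23305084745763)] 236 [0.54704554 0.06406561 0.093     ]
top red [np.float64(289.5), np.float64(211.71428571428572)] 56 [0.61579061 0.02513285 0.048     ]
scene cap [np.float64(332.6143790849673), np.float64(243.13071895424838)] 153 [0.5471827  0.06634172 0.093     ]
scene red [np.float64(320.5), np.float64(280.6190476190476)] 42 [0.61459762 0.02754207 0.048     ]
[0.72405328 0.08856867 0.13149007]
top cap [-0.5  0.5]
top red [0.2 0.8]
top ear_a [ 0.4 -1.5]
top ear_b [-2.5  0.7]
top pointer [-2.5 -0.6]
top mitre_base [0.6 0.6]
scene cap [-0.7 -1.4]
scene red [-1.2 -0. ]
scene ear_a [-3.3  0.3]
scene ear_b [-0.4  0.3]
scene pointer [1.  1.5]
scene mitre_base [0.3 0.7]
ear_a [0.5503 0.0293 0.118 ]
ear_b [0.5409 0.1007 0.118 ]
pointer [0.5981 0.0719 0.056 ]
mitre_base [0.7241 0.0886 0.    ]
red [0.6141 0.025  0.048 ]
white [0.6014 0.1214 0.048 ]
cap [0.5456 0.065  0.096 ]
0 [0.5456 0.065  0.096 ]
0.1 [0.5489 0.0473 0.096 ]
0.2 [0.5539 0.03   0.096 ]
0.3 [0.5606 0.0133 0.096 ]
0.3927 [ 0.5682 -0.0015  0.096 ]
```

>>> step_arm(
  linear=[
    [-38, 37, 0],
    [-38, 37, 0],
    [-38, 37, 0],
    [-38, 37, 0],
    [-38, 37, 0],
    [-38, 37, 0],
    [-38, 37, 0],
    [-38, 37, 0],
    [-38, 37, 0],
    [-38, 37, 0],
  ],
  delta_rot=[
    [0, 0, 0],
    [0, 0, 0],
    [0, 0, 0],
    [0, 0, 0],
    [0, 0, 0],
    [0, 0, 0],
    [0, 0, 0],
    [0, 0, 0],
    [0, 0, 0],
    [0, 0, 0],
  ],
  grip=[0, 0, 0, 0, 0, 0, 0, 0, 0, 0],
)

```text
time_s: 2.45
tcp_pos: [0.4418, -0.12, 0.223]
ee_rot: [[-0.949, -0.317, 0.001], [-0.317, 0.949, -0.0], [-0.001, -0.0, -1.0]]
wrist_force: [0.9, -0.6, -0.9]
gripper_width: 0.021
gripper_force: 0.0
```

>>> step_arm(
  linear=[
    [-38, 35, 0],
    [-38, 35, 0],
    [-38, 35, 0],
    [-30, 25, 0],
    [0, 0, 0],
    [0, 0, 0],
  ],
  delta_rot=[
    [0, 0, 0],
    [0, 0, 0],
    [0, 0, 0],
    [0, 0, 0],
    [0, 0, 0],
    [0, 0, 0],
  ],
  grip=[0, 0, 0, 0, 0, 0],
)

```text
time_s: 3.2
tcp_pos: [0.5362, 0.0469, 0.2223]
ee_rot: [[-0.949, -0.316, -0.001], [-0.316, 0.949, -0.0], [0.001, 0.0, -1.0]]
wrist_force: [-0.9, -0.0, -0.2]
gripper_width: 0.002
gripper_force: 0.0
```

>>> step_arm(
  linear=[
    [-15, 14, 0],
    [0, 0, 50],
    [0, 0, 25],
    [0, 0, 0],
    [0, 0, 0],
  ],
  delta_rot=[
    [0, 0, 0],
    [0, 0, 0],
    [0, 0, 0],
    [0, 0, 0],
    [0, 0, 0],
  ],
  grip=[0, 0, 0, 0, 0],
)

```text
time_s: 3.82
tcp_pos: [0.5476, 0.0654, 0.149]
ee_rot: [[-0.949, -0.316, 0.003], [-0.316, 0.949, 0.0], [-0.003, -0.0, -1.0]]
wrist_force: [-0.0, -0.5, 0.5]
gripper_width: 0.01
gripper_force: 0.0
```

```bash
python3 - <<'E'
from h import *
s=sense();c=capture("wrist");cv2.imwrite("pics/w1.png",c["img"][:,:,::-1])
T=np.eye(4);T[:3,:3]=s["ee_rot"];T[:3,3]=s["tcp_pos"]
M=T@c["mount"];c["world_to_cam"]=np.linalg.inv(M);print(s["tcp_pos"],s["wrist_force"])
for l,z in dict(plunger_top=.096,ear_a=.118,pointer=.056,marker_red=.045,marker_white=.045).items():
    for r in landmark_of("wrist",l)[:2]: print(l,round(r["score"],2),np.round(r["point"]),np.round(atz(c,r["point"],z),4))
E
```

```text
[0.54759955 0.06537301 0.14897229] [-0.03212112 -0.48533033  0.54933125]
ear_a 0.78 [243. 273.] [0.5507 0.0272 0.118 ]
ear_a 0.76 [385. 294.] [0.5387 0.0994 0.118 ]
marker_white 0.54 [386. 294.] [0.562  0.1218 0.045 ]
```

View pics/w1.png

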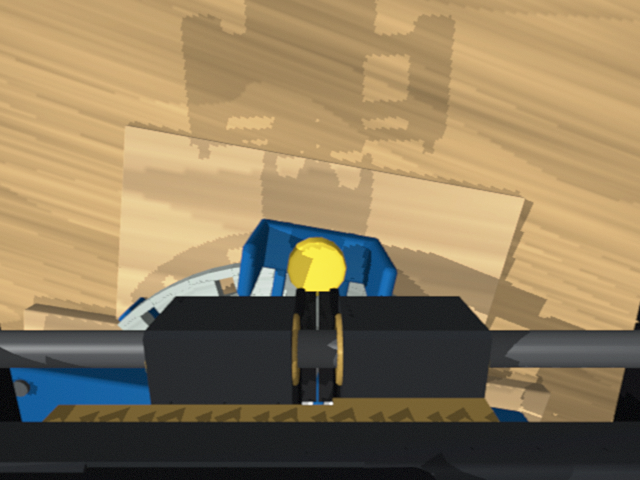

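The wrist picture shows the cap (317,266) centred below the fingertips, with the ears at (243,273) and (385,294), which agrees with the fit. Next I press.

>>> step_arm(
  linear=[
    [2, 0, 30],
    [0, 0, 15],
    [0, 0, 5],
    [0, 0, 5],
    [0, 0, 5],
    [0, 0, 4],
    [0, 0, 0],
    [0, 0, 0],
  ],
  delta_rot=[
    [0, 0, 0],
    [0, 0, 0],
    [0, 0, 0],
    [0, 0, 0],
    [0, 0, 0],
    [0, 0, 0],
    [0, 0, 0],
    [0, 0, 0],
  ],
  grip=[0, 0, 0, 0, 0, 0, 0, 0],
)

```text
time_s: 5.12
tcp_pos: [0.5446, 0.0645, 0.0843]
ee_rot: [[-0.949, -0.316, 0.0], [-0.316, 0.949, -0.0], [-0.0, -0.0, -1.0]]
wrist_force: [-2.8, -1.1, 5.7]
gripper_width: 0.005
gripper_force: 3.0
```

>>> step_arm(
  linear=[
    [0, 0, 2],
    [0, 0, 1],
    [0, 0, 0],
    [0, 0, 0],
  ],
  delta_rot=[
    [0, 0, 0],
    [0, 0, 0],
    [0, 0, 0],
    [0, 0, 0],
  ],
  grip=[0, 0, 0, 0],
)

```text
time_s: 5.62
tcp_pos: [0.5446, 0.0645, 0.0815]
ee_rot: [[-0.949, -0.317, 0.001], [-0.317, 0.949, -0.0], [-0.0, -0.0, -1.0]]
wrist_force: [-4.1, 0.1, 7.3]
gripper_width: 0.007
gripper_force: 3.4
```

>>> step_arm(
  linear=[
    [1, -6, 0],
    [0.8, -6, 0],
    [0.7, -6, 0],
    [0.2, -6, 0],
    [0.2, -6, 0],
    [0.2, -6, 0],
    [-0.3, -6, 0],
    [-0.4, -6, 0],
    [-0.4, -6, 0],
    [0, 0, 0],
  ],
  delta_rot=[
    [0, 0, 0],
    [0, 0, 0],
    [0, 0, 0],
    [0, 0, 0],
    [0, 0, 0],
    [0, 0, 0],
    [0, 0, 0],
    [0, 0, 0],
    [0, 0, 0],
    [0, 0, 0],
  ],
  grip=[0, 0, 0, 0, 0, 0, 0, 0, 0, 0],
)

```text
time_s: 6.88
tcp_pos: [0.5622, 0.0127, 0.0824]
ee_rot: [[-0.948, -0.317, 0.006], [-0.317, 0.948, 0.0], [-0.006, -0.001, -1.0]]
wrist_force: [-0.9, -0.6, 6.7]
gripper_width: 0.009
gripper_force: 3.3
```

```bash
cat > ang.py <<'E'
from h import *
import sys
s=sense();c=capture("wrist");cv2.imwrite(f"pics/{sys.argv[1]}.png",c["img"][:,:,::-1])
T=np.eye(4);T[:3,:3]=s["ee_rot"];T[:3,3]=s["tcp_pos"]
c["world_to_cam"]=np.linalg.inv(T@c["mount"]);print(s["time_s"],s["tcp_pos"],s["wrist_force"])
P=np.array([.7241,.0886])
for n,cc in (("wrist",c),("top",capture("top")),("scene",capture("scene"))):
    for l,z in dict(ear_a=.118,pointer=.056,plunger_top=.085).items():
        for r in landmark_of(n,l)[:2]:
            q=atz(cc,r["point"],z);d=P-q[:2];print(n,l,round(r["score"],2),np.round(r["point"]),q.round(4),"R",np.hypot(*d).round(3),"ang",round(np.arctan2(d[1],d[0])-.1315,3))
E
python3 ang.py w2
```

```text
6.875 [0.56219237 0.01270364 0.08236069] [-0.94624905 -0.60018752  6.71348993]
wrist plunger_top 0.88 [320. 309.] [0.5575 0.0127 0.085 ] R 0.183 ang 0.296
top ear_a 0.82 [283. 242.] [0.5437 0.0454 0.118 ] R 0.186 ang 0.104
scene ear_a 0.8 [299. 247.] [ 0.5764 -0.0145  0.118 ] R 0.18 ang 0.478
scene pointer 0.95 [323. 274.] [0.6028 0.0342 0.056 ] R 0.133 ang 0.29
scene plunger_top 0.63 [313. 251.] [0.557  0.0199 0.085 ] R 0.181 ang 0.259
```

View pics/w2.png

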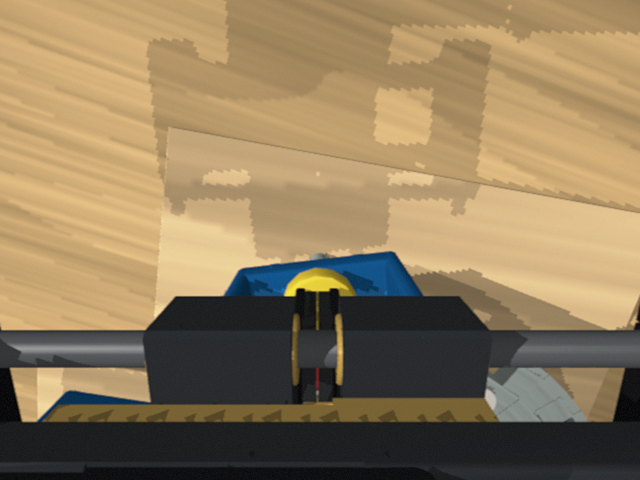

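The cap followed without slipping and sits at (320,285) under the fingertips, at an angle of about 0.29. I push the remaining 0.1 rad (17–18 mm).

>>> step_arm(
  linear=[
    [-0.8, -6, 0],
    [-0.8, -6, 0],
    [-0.9, -5, 0],
    [0, 0, 0],
  ],
  delta_rot=[
    [0, 0, 0],
    [0, 0, 0],
    [0, 0, 0],
    [0, 0, 0],
  ],
  grip=[0, 0, 0, 0],
)

```text
time_s: 7.98
tcp_pos: [0.5704, -0.0025, 0.0825]
ee_rot: [[-0.948, -0.317, 0.007], [-0.317, 0.948, 0.001], [-0.006, -0.002, -1.0]]
wrist_force: [0.7, -0.2, 6.7]
gripper_width: 0.003
gripper_force: 3.3
```

```bash
python3 ang.py w3
```

```text
7.975 [ 0.57037611 -0.00250761  0.08252237] [ 0.66565209 -0.21308058  6.73432712]
wrist plunger_top 0.6 [320. 309.] [ 0.566  -0.0024  0.085 ] R 0.182 ang 0.391
top ear_a 0.89 [294. 235.] [0.5523 0.0248 0.118 ] R 0.183 ang 0.224
top pointer 0.62 [288. 210.] [0.6165 0.027  0.056 ] R 0.124 ang 0.389
scene ear_a 0.89 [295. 253.] [ 0.5919 -0.0236  0.118 ] R 0.173 ang 0.572
scene ear_a 0.57 [317. 239.] [0.5563 0.0285 0.118 ] R 0.178 ang 0.212
```

>>> step_arm(
  linear=[
    [0, 0, -2],
    [0, 0, -2],
    [0, 0, -1],
    [0, 0, 0],
    [0, 0, 0],
  ],
  delta_rot=[
    [0, 0, 0],
    [0, 0, 0],
    [0, 0, 0],
    [0, 0, 0],
    [0, 0, 0],
  ],
  grip=[0, 0, 0, 0, 0],
)

```text
time_s: 9.2
tcp_pos: [0.5702, -0.0023, 0.0873]
ee_rot: [[-0.948, -0.317, 0.007], [-0.317, 0.948, 0.001], [-0.006, -0.001, -1.0]]
wrist_force: [0.6, -0.1, 6.0]
gripper_width: 0.007
gripper_force: 2.6
```

The force is still about 6 N at 9 mm depth, so the pin has entered the hole. Next I release and lift clear.

>>> step_arm(
  linear=[
    [0, 0, -4],
    [0, 0, -4],
    [0, 0, -4],
    [0, 0, -10],
    [0, 0, -30],
    [0, 0, -50],
    [0, 0, 0],
    [0, 0, 0],
  ],
  delta_rot=[
    [0, 0, 0],
    [0, 0, 0],
    [0, 0, 0],
    [0, 0, 0],
    [0, 0, 0],
    [0, 0, 0],
    [0, 0, 0],
    [0, 0, 0],
  ],
  grip=[0, 0, 0, 0, 0, 0, 0, 0],
)

```text
time_s: 10.2
tcp_pos: [0.5665, -0.0027, 0.1871]
ee_rot: [[-0.949, -0.316, -0.002], [-0.316, 0.949, 0.0], [0.002, 0.001, -1.0]]
wrist_force: [0.1, -0.4, -0.7]
gripper_width: 0.004
gripper_force: 0.0
```

```bash
sed -i 's/plunger_top=.085/plunger_top=.096/' ang.py; python3 ang.py w4
```

```text
10.2 [ 0.56646179 -0.00270185  0.18708934] [ 0.14185402 -0.37911577 -0.68883568]
wrist ear_a 0.78 [257. 285.] [ 0.5884 -0.0332  0.118 ] R 0.182 ang 0.6
wrist ear_a 0.73 [378. 254.] [0.5473 0.0298 0.118 ] R 0.186 ang 0.19
wrist plunger_top 0.8 [321. 257.] [5.654e-01 2.000e-04 9.600e-02] R 0.182 ang 0.377
top ear_a 0.95 [321. 210.] [ 0.5899 -0.034   0.118 ] R 0.182 ang 0.609
top pointer 0.61 [288. 210.] [0.6184 0.0268 0.056 ] R 0.122 ang 0.397
top plunger_top 0.6 [304. 225.] [0.5719 0.0023 0.096 ] R 0.175 ang 0.384
scene ear_a 0.68 [319. 238.] [0.5535 0.0343 0.118 ] R 0.179 ang 0.176
scene ear_a 0.61 [293. 251.] [ 0.5867 -0.028   0.118 ] R 0.18 ang 0.572
scene pointer 0.91 [321. 275.] [0.6062 0.0305 0.056 ] R 0.131 ang 0.327
scene plunger_top 0.59 [306. 248.] [0.5573 0.0054 0.096 ] R 0.186 ang 0.331
```

View pics/w4.png

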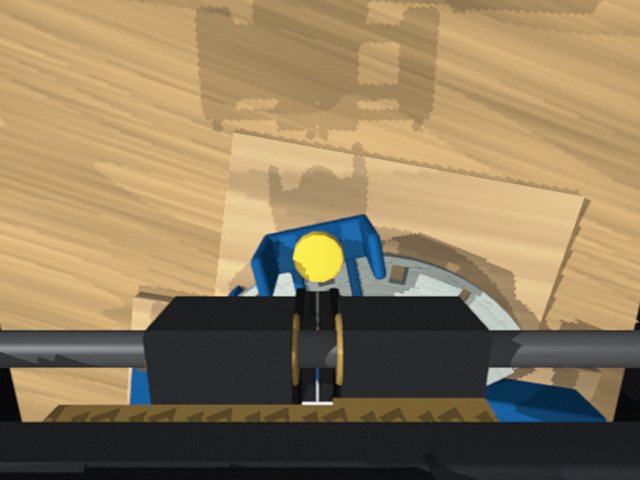

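The wrist view shows the cap at (318,257) between the ears, with the mean ear angle about 0.395. Before handing in, I check the cap's height by triangulation and compare the other objects with the start.

```bash
python3 - <<'E'
from h import *
def cap(n,img,p):
    m=cv2.inRange(cv2.cvtColor(img,cv2.COLOR_RGB2HSV),(22,120,90),(35,255,255));k=np.zeros_like(m);cv2.circle(k,p,14,255,-1)
    y,x=np.nonzero(m&k);return [x.mean(),y.mean()],len(x)
cs={n:capture(n) for n in("top","scene")}
def tri(A,B):
    (o,d),(p,e)=A,B;t=np.linalg.lstsq(np.c_[d,-e],p-o,rcond=None)[0];return (o+d*t[0]+p+e*t[1])/2, np.linalg.norm(o+d*t[0]-p-e*t[1])
for lab,im,P in(("start",{n:cv2.imread(f"pics/{n}0.png")[:,:,::-1] for n in cs},{"top":(275,244),"scene":(334,242)}),("now",{n:cs[n]["img"] for n in cs},{"top":(304,227),"scene":(306,251)})):
    q={n:cap(n,im[n],P[n]) for n in cs};print(lab,q,tri(*[ray(cs[n],q[n][0]) for n in cs]))
d=np.abs(cs["top"]["img"].astype(int)-cv2.imread("pics/top0.png")[:,:,::-1]).max(2)
for l,z in dict(tape_measure=0,glue_bottle=0,batten=.06).items():print(l,[atz(cs["top"],r["point"],z).round(3) for r in landmark_of("top",l)[:1]])
cv2.imwrite("pics/s5.png",cv2.resize(cs["scene"]["img"][190:350,220:440,::-1],None,fx=3.5,fy=3.5,interpolation=2))
E
```

```text
start {'top': ([np.float64(274.1476793248945), np.float64(244.23628691983123)], 237), 'scene': ([np.float64(332.66883116883116), np.float64(243.11688311688312)], 154)} (array([0.54720416, 0.06518398, 0.09310651]), np.float64(0.0025033508529852134))
now {'top': ([np.float64(308.7826086956522), np.float64(230.6231884057971)], 69), 'scene': ([np.float64(305.1607142857143), np.float64(253.20238095238096)], 168)} (array([ 0.56257336, -0.0014837 ,  0.08621926]), np.float64(0.006527386419353053))
tape_measure [array([ 0.367, -0.301,  0.   ])]
glue_bottle []
batten [array([ 0.579, -0.001,  0.06 ])]
```

View pics/s5.png

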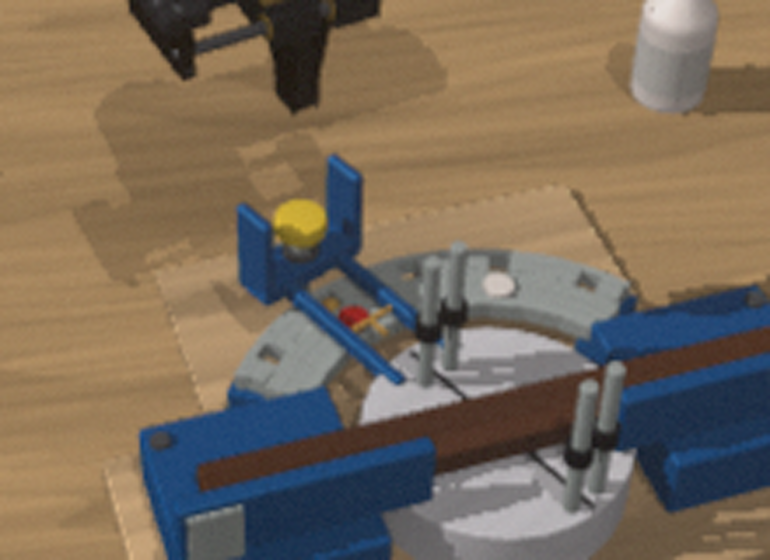

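The scene crop shows the cap up (300,222) with its stem visible, a brass pin in the hole (332,303) and the red disc (355,318) between the arm's rails. The gripper hid part of the cap in the top view, so I move aside and repeat the height check.

>>> step_arm(
  linear=[
    [0, 0, -40],
    [25, -45, 0],
    [25, -45, 0],
    [25, -45, 0],
    [25, -45, 0],
    [0, 0, 0],
    [0, 0, 0],
  ],
  delta_rot=[
    [0, 0, 0],
    [0, 0, 0],
    [0, 0, 0],
    [0, 0, 0],
    [0, 0, 0],
    [0, 0, 0],
    [0, 0, 0],
  ],
  grip=[0, 0, 0, 0, 0, 0, 0],
)

```text
time_s: 11.92
tcp_pos: [0.5295, -0.2051, 0.2275]
ee_rot: [[-0.949, -0.316, 0.0], [-0.316, 0.949, 0.0], [-0.0, 0.0, -1.0]]
wrist_force: [-0.6, -0.9, 0.2]
gripper_width: 0.01
gripper_force: 0.0
```

```bash
python3 - <<'E'
from h import *
def cap(img,p):
    m=cv2.inRange(cv2.cvtColor(img,cv2.COLOR_RGB2HSV),(22,120,90),(35,255,255));k=np.zeros_like(m);cv2.circle(k,p,14,255,-1)
    y,x=np.nonzero(m&k);return [x.mean(),y.mean()],len(x)
cs={n:capture(n) for n in("top","scene")}
P={"top":(306,230),"scene":(306,251)};q={n:cap(cs[n]["img"],P[n]) for n in cs};print(q)
(o,d),(p,e)=[ray(cs[n],q[n][0]) for n in cs];t=np.linalg.lstsq(np.c_[d,-e],p-o,rcond=None)[0];print((o+d*t[0]+p+e*t[1])/2)
for l,z in dict(tape_measure=0,glue_bottle=0,batten=.06,pointer=.056).items():print(l,[(round(r["score"],2),atz(cs[n],r["point"],z).round(3)) for n in cs for r in landmark_of(n,l)[:1]])
E
```

```text
{'top': ([np.float64(306.20454545454544), np.float64(225.75454545454545)], 220), 'scene': ([np.float64(305.28125), np.float64(253.51875)], 160)}
[ 5.70971590e-01 -3.55728623e-04  9.28166290e-02]
tape_measure [(0.9, array([ 0.368, -0.307,  0.   ])), (0.65, array([ 0.37 , -0.304,  0.   ]))]
glue_bottle [(0.86, array([0.377, 0.309, 0.   ])), (0.81, array([0.364, 0.318, 0.   ]))]
batten [(0.92, array([0.729, 0.094, 0.06 ])), (0.66, array([0.727, 0.096, 0.06 ]))]
pointer [(0.67, array([0.618, 0.025, 0.056])), (0.93, array([0.613, 0.03 , 0.056]))]
```

The cap height is 0.0928 m, against 0.0931 m at the start, so the plunger is fully up. The pointer is over the red marker and the other objects have not moved.

```bash
python3 -c "
from station import *
print(finish_job())"
```

```text
the job is handed in; nothing more can be done
None
```

The job is handed in: by my camera checks the table is latched in the red-marked hole with the plunger fully up, the batten, tape measure and glue bottle have not moved, and the arm is clear; `finish_job` returned no verdict.

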